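# Check the air in the glaze pressure pot

## Task

Check the air in the upright glaze pressure pot: take the push-on gauge from the wooden board, press it upright and all the way down onto the valve on the pot's lid, and hold it there about a second with its white rod pushed out so that it can be read. Then stand the gauge upright on the board again. Do not try the gauge on the lying air tank, and do not disturb the brass weight that shares the board.

Things in the scene. Friction and masses are not known exactly. Their poses are not given: they have to be found in the camera images.
- gauge: Loose push-on gauge, 0.23 kg, upright. Origin: centre of its foot's rim (underside), z up. Foot: black rubber skirt 52 mm wide, open below (44 mm inside), with a metal disc on it, 21 mm high in all. Above, 21 to 61 mm up, an aluminium grip block, 40 mm along x, 36 mm along y: grip it across y. A 16 mm brass barrel leaves it along +x, axis 46 mm up, ending with the rod's white button 82 mm out.
- gauge_rod (a joint): How far the white rod stands out of the barrel's end (m): 0 in (it springs back once the gauge is off the valve), about 0.018 to 0.031 when pressed home on the pot. A sprung pad inside the foot, 6 mm above the rim and 41 mm wide, drives it: 3 mm of rod per mm of pad, 0.9 N per mm of pad.
- pot_collar (a point): Valve on the lid of the upright steel pot (fixed, 168 mm wide). Point: centre of the top face of the valve's 60 mm wide steel collar, 150 mm above the table; z up. The brass stem, 10 mm wide, stands there, tip 26 mm up, held up by a hidden 6 to 10 N, and sinks 21 mm if pressed harder. It meets the gauge's pad when the rim is 20 mm above the collar; pressed home, the rim is on the collar.
- board_top (a point): Centre of the top face of the fixed plywood board (150 mm along its x, 190 mm along its y, its top 12 mm above the table), on which the gauge and the weight stand; z up.
- tank: The other vessel, to be left alone: a grey air tank 130 mm across lying on two feet, 220 mm long along its x, fixed, with the same kind of collar and valve stem on top, the collar 150 mm above the table. Origin on the table under its middle.
- weight: Bystander on the board: loose brass scale weight, 36 mm across, 54 mm high with a small knob on top, 0.25 kg. Origin: centre of its underside.
Things that resemble listed ones, but are neither listed nor needed, are in the scene too. What is shaped like the gauge but blue or turquoise is not meant. Of the things that look like the part that bears pot_collar, the larger one is meant.

How it is judged:
By the outcome, as a careful person would: the job done as asked, in the order asked, and still so for the second after the job is handed in, with the robot touching nothing.
It also fails if it takes over 48 s, if anything falls off the work surface, if the arm or the gripper's body presses on something with over 40 N, if the wrist force passes 120 N, or if a joint passes its speed limit or range.

## Robot

A 6-joint arm with a two-finger parallel gripper is mounted at the origin on the work surface. World frame = base frame: x ahead of the robot, y to its left, z up, the work surface at z = 0. Lengths are in m, angles in rad, forces in N, time in s.
With the tool pointing down it reaches from about 0.225 to 0.875 m from the base axis. Payload 3.4 kg.
Tool frame: the origin (TCP) lies midway between the tips of the shut fingers; the grasp point (between the pads) lies 19 mm behind it (pinch_z is the distance from the TCP to the grasp point, in m); z points along the fingers, y is the line along which they close (so a half turn about z gives the same grasp; the last joint's range is limited). The gripper opens to 85 mm and grips with 20 to 120 N. Pads are 22 mm wide; open, the fingers measure 114 mm over their backs; the gripper's body (76 mm by 85 mm) begins 54 mm behind the grasp point. The pads swing forward as they close: fully open they stand 13 mm farther back than shut.
Start: joints at [-1.355, 0.276, 1.505, -0, 1.361, -0.121], TCP at [0.19, -0.543, 0.231] pointing down, gripper open.
Joint ranges: [-2.89, 2.89], [-0.75, 2.08], [0.22, 2.7], [-1.18, 4.32], [0.11, 2.71], [-2.7, 2.7]. Speed limits (rad/s): [2.57, 2.57, 3.14, 3.14, 3.14, 3.14].

## Interface

Orientations are given as a unit quaternion [w, x, y, z].
In Python, from rig import get_state, get_image, sign_off, pinch_z gives the robot as it stands.
- The arm moves only by the tool send_rows, never from a script. Its argument "steps" is one flat list of numbers, 5 for each row, row after row: the gripper's target within -1 to 1 (fully open at 1, half-way at 0, shut at -1), then the shift along the tool's x, y, z in cm, then the turn about the tool's z in degrees. In form: [gripper, x, y, z, roll, gripper, x, y, z, roll, ...]. A call has 1 to 12 rows; each row shifts and turns the commanded pose from where the row before left it, along the tool's axes as they then stand; what a row does not reach is not made up. A row lasts 1/10 s, in which the tool goes at most 50 mm and 8.59 degrees, less where a joint would pass 70% of its speed; a pose out of reach is approached as far as the arm can. A call is refused whole if a number of a shift passes 5 or a number of a turn 8.59, either way. A call with a gripper value outside its range is refused whole. The fingers move at their own pace and stop on an object; "newtons" is the grip in N (left out, the last holds). Time passes only in rows, so rows that do not move let the fingers close. It gives the time, the measured TCP pose, the force, the opening and the grip force at its end, in the units of the state.
- get_state(): the state, without advancing time (a new reading comes with each control period).
- get_image(name): name is "scene" or "side" or "wrist"; returns a dict with "color" (400x640x3 uint8, red, green, blue), "mtx" (3x3 intrinsics, pixels), "T" (4x4, takes a point from camera to world coordinates); the wrist camera has in their place "mount" (4x4, takes a point from camera to tool coordinates, whose origin is the TCP and whose axes are the flange's). Camera axes: x right, y down, z forward; pixel columns grow to the right and rows downward; lengths in m; the calibration is good to about 2 mm. A picture is of the moment at which its call begins: read the wrist's pose just before it. There is no depth.
- sign_off(): hands the job in; it is judged then, once.
The state is a dict: "clock": time; "qpos": joint angles; "qd": joint speeds; "effort": joint torques, N m; "position": TCP position; "ee_rot": TCP orientation; "contact_force": force on the tool from outside, world axes, zero at the start; "moment": the same for the moment, N m; "width": finger opening in m; "gripper_force": force on a finger pad.
Only numpy, scipy, OpenCV 4.12 (cv2) and the standard library are available. Lean on these libraries where they do the work, as an engineer would, in place of code of your own. Each camera call takes 0.05 s, during which the arm holds its last target. There are 200 camera calls.

## Working session

There is one attempt and no reset: what is moved stays moved. The work goes in short steps, Python scripts to look and compute and a tool call to move; the robot and the scene stay as the last step left them, time stands still between calls to the robot, and variables do not carry over. Pictures are saved under pics/ and viewed, at most 10 in all, crops included, and the job is handed in when it is done.

Besides the shell and the picture viewer there is one more tool, called after "Request:" as a command line: name --argument value ..., lists and objects as JSON in quotes. send_rows: Moves the arm, as the interface text tells. Its arguments: {"type":"object","properties":{"steps":{"type":"array"},"newtons":{"type":"number"}},"required":["steps"]}

```bash
mkdir -p pics; ls; cat > h.py <<'E'
import numpy as np, cv2
from rig import get_state,get_image,sign_off,pinch_z
from scipy.spatial.transform import Rotation as R
def cam(n):
    s=get_state(); im=get_image(n); K=np.array(im["mtx"])
    if n=="wrist":
        q=s["ee_rot"]; T=np.eye(4); T[:3,:3]=R.from_quat([q[1],q[2],q[3],q[0]]).as_matrix(); T[:3,3]=s["position"]; T=T@np.array(im["mount"])
    else: T=np.array(im["T"])
    return im["color"],K,T
def ray(K,T,u,v,z):
    d=T[:3,:3]@np.linalg.solve(K,[u,v,1.]); o=T[:3,3]; return o+d*(z-o[2])/d[2]
def proj(K,T,p):
    c=T[:3,:3].T@(np.array(p)-T[:3,3]); w=K@c; return w[:2]/w[2]
def save(n,c): cv2.imwrite("pics/"+n+".png",c[:,:,::-1])
E
python3 - <<'E'
from h import *
for n in ("scene","side"):
    c,K,T=cam(n); save(n+"0",c); print(n,K.round(1).tolist(),T.round(3).tolist())
s=get_state(); print(s,pinch_z)
E
```

```text
pics
scene [[469.6, 0.0, 317.9], [0.0, 469.6, 196.6], [0.0, 0.0, 1.0]] [[0.501, 0.589, -0.634, 1.24], [0.865, -0.34, 0.368, -0.346], [0.001, -0.734, -0.68, 0.954], [0.0, 0.0, 0.0, 1.0]]
side [[477.9, 0.0, 316.7], [0.0, 477.9, 204.2], [0.0, 0.0, 1.0]] [[0.965, -0.194, 0.178, 0.227], [-0.263, -0.723, 0.639, -0.821], [0.004, -0.663, -0.748, 1.199], [0.0, 0.0, 0.0, 1.0]]
{'clock': 0.1, 'qpos': array([-1.35500370e+00,  2.76502505e-01,  1.50598901e+00, -3.30441392e-06,
        1.36072292e+00, -1.20993790e-01]), 'qd': array([ 0.00256927, -0.0001947 , -0.00238035,  0.00049753, -0.001514  ,
        0.0012656 ]), 'effort': array([ 2.35653890e-03, -4.17700231e+01, -2.46404368e+01, -1.08659976e-04,
        5.81558706e-03,  6.72885790e-06]), 'position': array([ 0.18990731, -0.54223341,  0.23054989]), 'ee_rot': array([-8.09905115e-04,  9.85854953e-01,  1.67598788e-01, -4.00352284e-05]), 'contact_force': array([-0.1988883 , -1.11644072, -0.00891086]), 'moment': array([ 0.00463222, -0.05637951, -0.01474004]), 'gripper_force': 0.0, 'width': 0.08520421195409057} 0.0187
```

View pics/scene0.png

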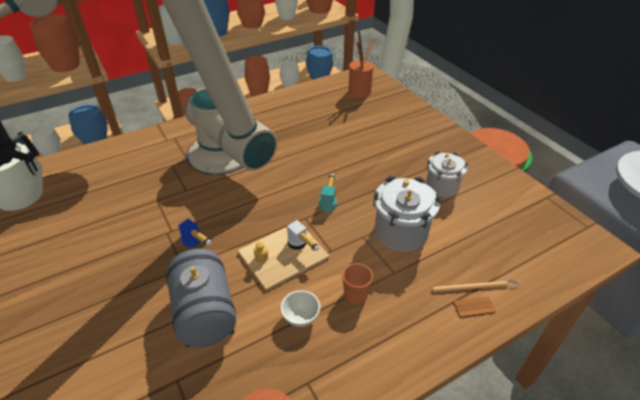

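View pics/side0.png

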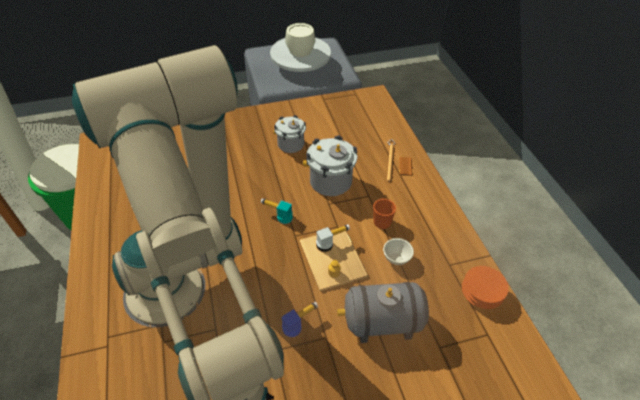

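The scene view shows two candidates for each part:
- **Gauges:** aluminium on the board (scene 297,235; side 325,238), turquoise (328,198) and blue (190,233). The aluminium one is the one meant.
- **Pots:** large (404,212; collar about 407,199) and small (446,172). The large one is meant.
- **Tank:** (200,300), to be left alone.

I'll confirm these in one enlarged crop.

```bash
python3 - <<'E'
from h import *
c,K,T=cam("scene"); d,K2,T2=cam("side")
f=lambda c,x,y,w,h,s: cv2.resize(c[y:y+h,x:x+w],None,fx=s,fy=s,interpolation=cv2.INTER_CUBIC)
a=np.hstack([f(c,235,215,100,75,4),f(c,365,165,100,75,4)])
b=np.hstack([f(d,290,215,100,75,4),f(d,285,120,100,75,4)])
save("crop1",np.vstack([a,b]))
print(ray(K,T,297,229,.073),ray(K2,T2,324,233,.073),ray(K,T,407,199,.15),ray(K2,T2,338,151,.15))
E
```

```text
[0.49669277 0.02340834 0.073     ] [0.48511028 0.02424682 0.073     ] [0.60861553 0.27843039 0.15      ] [0.60400562 0.2805153  0.15      ]
```

View pics/crop1.png

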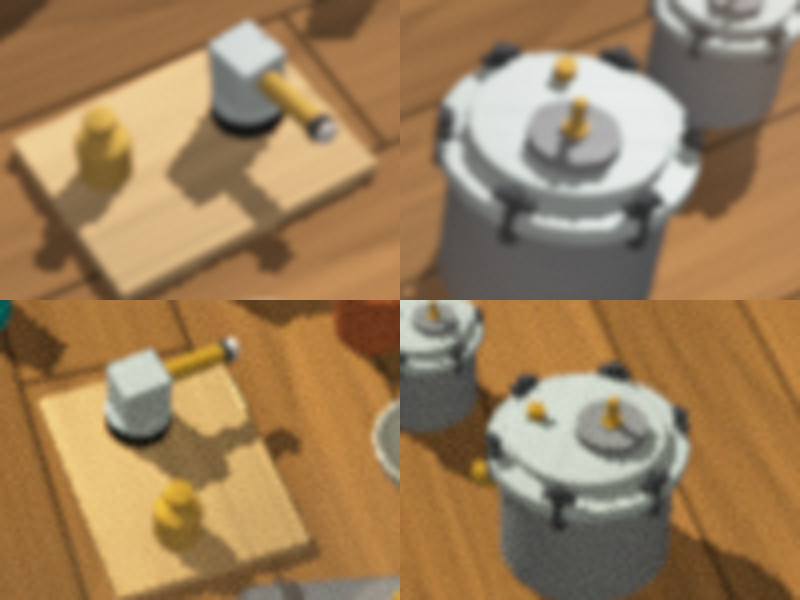

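The crop confirms the aluminium gauge on the board (block top at scene 296.7,226.7 and side 325,233.7), with its barrel pointing away from the weight. The large pot's collar is at scene 408.5,198.7 and side 338.7,152.5. Next I compute poses.

```bash
cat >> h.py <<'E'
def tri(a,b):
    A=[];B=[]
    for K,T,u,v in (a,b):
        d=T[:3,:3]@np.linalg.solve(K,[u,v,1.]); d/=np.linalg.norm(d); P=np.eye(3)-np.outer(d,d); A.append(P);B.append(P@T[:3,3])
    return np.linalg.lstsq(np.vstack(A),np.hstack(B),rcond=None)[0].round(4)
E
python3 - <<'E'
from h import *
c,K,T=cam("scene"); d,K2,T2=cam("side")
def t(n,a,b): print(n,tri((K,T,*a),(K2,T2,*b)))
t("block top",(296.7,226.7),(325,233.7)); t("button",(315.7,247),(348,226.7)); t("collar",(408.5,198.7),(338.7,152.5))
t("stemtip",(509.7-100,190),(285+53.3,120+25.5)); t("weight top",(235+25,215+28.5),(290+45,215+46.5))
s=get_state(); q=s["ee_rot"]; print(R.from_quat([q[1],q[2],q[3],q[0]]).as_matrix().round(3))
E
```

```text
block top [0.4878 0.0258 0.0697]
button [0.5652 0.0387 0.0612]
collar [0.6066 0.2838 0.1436]
stemtip [0.6048 0.2848 0.1723]
weight top [ 0.4888 -0.0781  0.0662]
[[ 0.944  0.33  -0.   ]
 [ 0.33  -0.944  0.001]
 [ 0.    -0.001 -1.   ]]
```

Request:
send_rows --steps '[1, 3.3, -3.1, 0, 0, 1, 3.3, -3.1, 0, 0, 1, 3.3, -3.1, 0, 0, 1, 3.3, -3.1, 0, 0, 1, 3.3, -3.1, 0, 0, 1, 3.3, -3.1, 0, 0, 1, 3.3, -3.1, 0, 0, 1, 3.3, -3.1, 0, 0, 1, 3.3, -3.1, 0, 0, 1, 3.3, -3.1, 0, 0, 1, 3.3, -3.1, 0, 0, 1, 3.3, -3.1, 0, 0]'

```text
clock: 1.5
position: [0.4414, -0.059, 0.2315]
ee_rot: [0.0, 0.986, 0.168, 0.0]
contact_force: [0.2, -0.1, 0.3]
width: 0.0854
gripper_force: 0.0
```

Request:
send_rows --steps '[1, 2.5, -2.2, 0, 0, 1, 2.5, -2.2, 0, 0, 1, 2.4, -2.1, 0, 0, 1, 0, 0, 0, 5, 1, 0, 0, 0, 5, 1, 0, 0, 0, 0, 1, 0, 0, 0, 0]'

```text
clock: 2.2
position: [0.4891, 0.025, 0.2313]
ee_rot: [0.0, 0.997, 0.082, -0.0]
contact_force: [0.2, 0.5, 1.0]
width: 0.0854
gripper_force: 0.0
```

```bash
python3 - <<'E'
from h import *
s=get_state(); print(s["clock"],s["position"],s["contact_force"],s["qpos"])
c,K,T=cam("wrist"); save("w1",c); np.savez("w1.npz",K=K,T=T); print(T.round(3))
for p in ((.488,.026,.073),(.565,.039,.058),(.489,-.078,.066)): print(proj(K,T,p).round(0))
E
```

```text
2.2 [0.48911816 0.02503382 0.23126502] [0.17692627 0.47326055 0.9529248 ] [-9.09876698e-02  1.47068568e-01  1.67686716e+00 -7.76236365e-05
  1.31767999e+00  1.31580320e+00]
[[ 0.163 -0.943 -0.291  0.562]
 [-0.987 -0.156 -0.048  0.037]
 [-0.     0.294 -0.956  0.374]
 [ 0.     0.     0.     1.   ]]
[316. 179.]
[316. 104.]
[406. 191.]
```

View pics/w1.png

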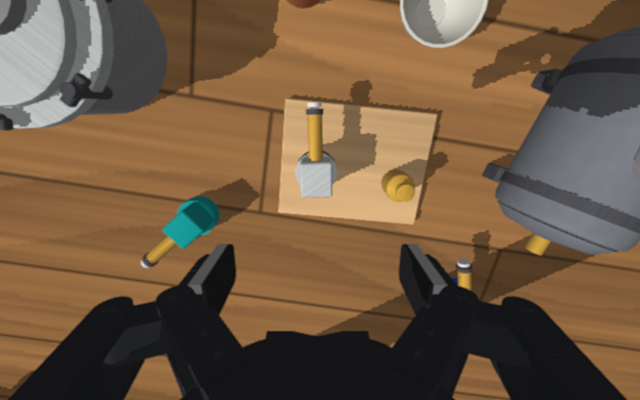

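The wrist view shows the gauge block top at (316,180), the button at (315,106), the weight at (398,186) and the turquoise gauge at (190,220). This agrees with the triangulation.

```bash
python3 - <<'E'
from h import *
f=np.load("w1.npz");K,T=f["K"],f["T"]; c=cv2.imread("pics/w1.png")[:,:,::-1].astype(int)
hsv=cv2.cvtColor(c.astype(np.uint8),cv2.COLOR_RGB2HSV)
m=((hsv[:,:,1]<45)&(hsv[:,:,2]>120)).astype(np.uint8); m[:155]=0;m[210:]=0;m[:,:290]=0;m[:,345:]=0
cs,_=cv2.findContours(m,cv2.RETR_EXTERNAL,cv2.CHAIN_APPROX_NONE); k=max(cs,key=cv2.contourArea); print(cv2.boundingRect(k),cv2.minAreaRect(k))
print("top",ray(K,T,316,179.5,.073)); 
b=((hsv[:,:,0]>15)&(hsv[:,:,0]<30)&(hsv[:,:,1]>170)&(hsv[:,:,2]>120)).astype(np.uint8); b[:100]=0;b[155:]=0;b[:,:300]=0;b[:,335:]=0
pts=np.argwhere(b)[:,::-1]; rows=[(np.mean(pts[pts[:,1]==v,0]),v) for v in (115,148)]
P=[ray(K,T,*r,.066) for r in rows]; print(rows,P,np.degrees(np.arctan2(*(P[0]-P[1])[[1,0]])))
bw=[ray(K,T,u,v,.012) for u,v in ((285,99),(440,112),(414,224),(278,211))]; print(np.round(bw,3),np.mean(bw,0), np.linalg.norm(bw[0]-bw[1]),np.linalg.norm(bw[0]-bw[3]))
print("weight",ray(K,T,398,186,.06))
E
```

```text
(296, 155, 39, 42) ((315.0, 175.5), (41.0, 38.0), 90.0)
top [0.48686852 0.02596888 0.073     ]
[(np.float64(nan), 115), (np.float64(313.6666666666667), 148)] [array([nan, nan, nan]), array([0.51969402, 0.03395976, 0.066     ])] nan
[[ 0.565  0.077  0.012]
 [ 0.582 -0.114  0.012]
 [ 0.431 -0.122  0.012]
 [ 0.419  0.068  0.012]] [ 0.499287   -0.02245413  0.012     ] 0.19194403340319105 0.14659145740423654
weight [ 0.49146659 -0.06962945  0.06      ]
  return _methods._mean(a, axis=axis, dtype=dtype,
  ret = ret.dtype.type(ret / rcount)
```

Request:
send_rows --newtons 80 --steps '[1, -0.2, -0.1, 4, 0, 1, 0, 0, 4, 0, 1, 0, 0, 4, 0, 1, 0, 0, 3.5, 0, 1, 0, 0, 2.5, 0, 1, 0, 0, 1.5, 0, 1, 0, 0, 0, 0, 1, 0, 0, 0, 0]'

```text
clock: 3.05
position: [0.4874, 0.0254, 0.0366]
ee_rot: [0.0, 0.997, 0.081, 0.0]
contact_force: [0.4, -0.5, 0.3]
width: 0.0855
gripper_force: 0.0
```

Request:
send_rows --steps '[-0.2, 0, 0, 0, 0, -0.2, 0, 0, 0, 0, -0.2, 0, 0, 0, 0, -0.5, 0, 0, 0, 0, -1, 0, 0, 0, 0, -1, 0, 0, 0, 0, -1, 0, 0, 0, 0, -1, 0, 0, 0, 0]'

```text
clock: 3.85
position: [0.4878, 0.0257, 0.0373]
ee_rot: [0.0, 0.997, 0.081, 0.001]
contact_force: [-0.7, 0.3, 5.0]
width: 0.0351
gripper_force: 79.5
```

Request:
send_rows --steps '[-1, 0, 0, -1, 0, -1, 0, 0, -2.5, 0, -1, 0, 0, -3.5, 0, -1, 0, 0, -4, 0, -1, 0, 0, -4, 0, -1, 0, 0, -4, 0, -1, 0, 0, -2, 0, -1, 0, 0, -1, 0]'

```text
clock: 4.65
position: [0.4876, 0.0257, 0.2589]
ee_rot: [0.0, 0.997, 0.081, 0.002]
contact_force: [0.7, 0.2, -3.2]
width: 0.0352
gripper_force: 79.6
```

Request:
send_rows --steps '[-1, 0.5, -1, 0, 0, -1, 1.1, -2.3, 0, 0, -1, 1.6, -3.2, 0, 0, -1, 1.6, -3.4, 0, 0, -1, 1.6, -3.2, 0, 0, -1, 1.1, -2.3, 0, 0, -1, 0.5, -1, 0, 0, -1, 0, 0, 0, 0, -1, 0, 0, 0, 0, -1, 0, 0, 0, 0]'

```text
clock: 5.65
position: [0.539, 0.1993, 0.2559]
ee_rot: [0.0, 0.997, 0.081, -0.001]
contact_force: [-1.0, -0.0, -2.0]
width: 0.035
gripper_force: 79.9
```

```bash
python3 - <<'E'
from h import *
s=get_state(); print(s["clock"],s["position"],s["contact_force"],s["width"],s["gripper_force"],s["qpos"])
c,K,T=cam("wrist"); save("w2",c); np.savez("w2.npz",K=K,T=T)
for p in ((.606,.283,.15),(.606,.283,.176)): print(proj(K,T,p).round(0))
E
```

```text
5.65 [0.53896146 0.199264   0.25588222] [-1.02891179 -0.0498603  -2.03298874] 0.034984011964272636 79.89677309989929 [ 2.33570730e-01  2.63680553e-01  1.46130137e+00 -8.07505895e-04
  1.41799349e+00  1.64329743e+00]
[231. 100.]
[221.  99.]
```

View pics/w2.png

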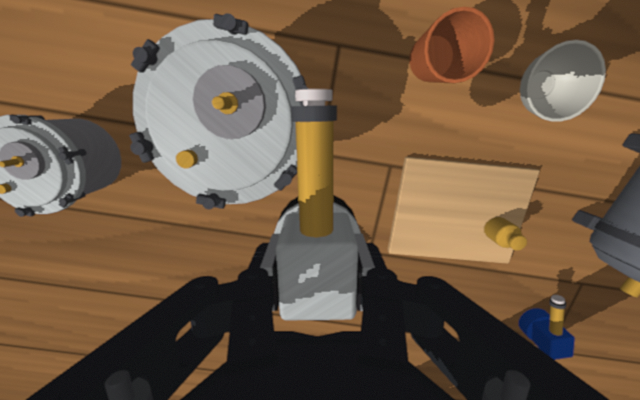

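The wrist view shows the collar ellipse at columns 193–264, rows 65–138 (centre 228.5,101.5), the stem tip at about (217,101) and the gauge upright in the grip with its button at (313,94).

```bash
python3 - <<'E'
from h import *
f=np.load("w2.npz");K,T=f["K"],f["T"]
print("collar",ray(K,T,228.5,101.5,.15), ray(K,T,193,101,.15)-ray(K,T,264,101,.15),"tip",ray(K,T,218,101,.176))
z=.256+.036; b=ray(K,T,314,94,.256-.0253+.046+.007); g=ray(K,T,317,278,z); print("gauge block",g,"button",b)
print([np.linalg.norm(ray(K,T,*a,z)-ray(K,T,*e,z)) for a,e in (((277,278),(357,278)),((317,236),(317,320)))])
E
```

```text
collar [0.60457433 0.2853855  0.15      ] [-0.00954903  0.0589034   0.        ] tip [0.60442485 0.28547017 0.176     ]
gauge block [0.54127157 0.19981113 0.292     ] button [0.61650746 0.21317569 0.2837    ]
[np.float64(0.03507752786533069), np.float64(0.04258326294010392)]
```

Request:
send_rows --steps '[-1, 0.6, -0.6, 0, 0, -1, 1.5, -1.4, 0, 0, -1, 1.9, -1.8, 0, 0, -1, 1.8, -1.7, 0, 0, -1, 1.3, -1.3, 0, 0, -1, 0.7, -0.6, 0, 0, -1, 0, 0, 0, 0, -1, 0, 0, 0, 0, -1, 0, 0, 0, 0]'

```text
clock: 6.6
position: [0.604, 0.2852, 0.2565]
ee_rot: [0.0, 0.997, 0.081, -0.0]
contact_force: [0.1, 0.2, -2.0]
width: 0.035
gripper_force: 79.9
```

Request:
send_rows --steps '[-1, 0, 0, 1, 0, -1, 0, 0, 1.5, 0, -1, 0, 0, 1.5, 0, -1, 0, 0, 1, 0, -1, 0, 0, 0.4, 0, -1, 0, 0, 0, 0, -1, 0, 0, 0, 0]'

```text
clock: 7.3
position: [0.6049, 0.2861, 0.2029]
ee_rot: [-0.0, 0.997, 0.081, 0.001]
contact_force: [-0.7, -0.1, -2.0]
width: 0.0346
gripper_force: 79.9
```

```bash
python3 - <<'E'
from h import *
s=get_state(); print(s["clock"],s["position"],s["contact_force"],s["moment"],s["width"],s["gripper_force"],s["ee_rot"])
f=lambda c,x,y,w,h,k: cv2.resize(c[y:y+h,x:x+w],None,fx=k,fy=k,interpolation=cv2.INTER_CUBIC)
c,K,T=cam("scene"); d,_,_=cam("side"); w,_,_=cam("wrist")
save("crop2",np.hstack([f(c,355,140,100,100,3),f(d,285,90,100,100,3)])); save("w3",w)
E
```

```text
7.3 [0.6049152  0.28614449 0.20287154] [-0.67142089 -0.12060224 -1.95815768] [0.05495118 0.01492148 0.04234522] 0.0346258305236305 79.87284421920776 [-9.67531945e-05  9.96714918e-01  8.09878198e-02  5.80023488e-04]
```

View pics/crop2.png

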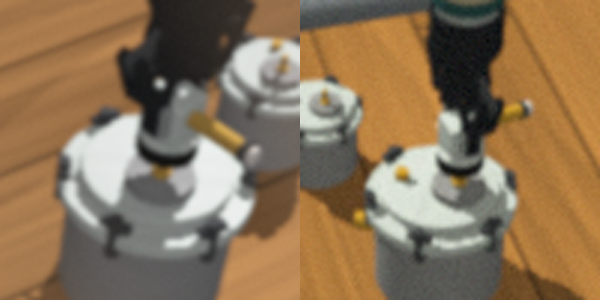

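In both views the gauge foot is centred over the stem. I press down in stages and watch the force.

Request:
send_rows --steps '[-1, 0, 0, 0.6, 0, -1, 0, 0, 0.6, 0, -1, 0, 0, 0.5, 0, -1, 0, 0, 0.4, 0, -1, 0, 0, 0.3, 0, -1, 0, 0, 0, 0]'

```text
clock: 8.05
position: [0.6051, 0.2863, 0.1796]
ee_rot: [-0.0, 0.997, 0.081, 0.001]
contact_force: [-0.1, -0.0, 8.0]
width: 0.035
gripper_force: 81.0
```

Request:
send_rows --steps '[-1, 0, 0, 0.2, 0, -1, 0, 0, 0.1, 0, -1, 0, 0, 0, 0]'

```text
clock: 8.35
position: [0.6051, 0.2863, 0.177]
ee_rot: [-0.0, 0.997, 0.081, 0.001]
contact_force: [-1.3, 0.2, 6.7]
width: 0.0354
gripper_force: 81.1
```

Request:
send_rows --steps '[-1, 0, 0, 0.1, 0, -1, 0, 0, 0, 0]'

```text
clock: 8.55
position: [0.6052, 0.2863, 0.1761]
ee_rot: [-0.0, 0.997, 0.081, 0.001]
contact_force: [-0.4, 0.0, 7.2]
width: 0.0355
gripper_force: 81.1
```

Request:
send_rows --steps '[-1, 0, 0, 0.1, 0, -1, 0, 0, 0, 0]'

```text
clock: 8.75
position: [0.6052, 0.2864, 0.1754]
ee_rot: [-0.0, 0.997, 0.081, 0.002]
contact_force: [-1.4, -0.7, 7.7]
width: 0.0351
gripper_force: 81.0
```

Request:
send_rows --steps '[-1, 0, 0, 0.05, 0, -1, 0, 0, 0, 0]'

```text
clock: 8.95
position: [0.6052, 0.2864, 0.1754]
ee_rot: [-0.0, 0.997, 0.081, 0.002]
contact_force: [-1.3, -0.1, 9.0]
width: 0.0354
gripper_force: 81.0
```

Request:
send_rows --steps '[-1, 0, 0, 0.1, 0, -1, 0, 0, 0, 0]'

```text
clock: 9.15
position: [0.6052, 0.2864, 0.1753]
ee_rot: [-0.0, 0.997, 0.081, 0.002]
contact_force: [-2.1, -1.4, 13.9]
width: 0.035
gripper_force: 81.7
```

Request:
send_rows --steps '[-1, 0, 0, 0.1, 0, -1, 0, 0, 0, 0]'

```text
clock: 9.35
position: [0.6052, 0.2863, 0.1753]
ee_rot: [-0.0, 0.997, 0.081, 0.002]
contact_force: [-3.7, -1.5, 17.0]
width: 0.0351
gripper_force: 82.2
```

Position has stalled at 0.1753 m while the force keeps rising, so the rim is on the collar. I hold for 1.2 s and look at the rod.

Request:
send_rows --steps '[-1, 0, 0, 0.05, 0, -1, 0, 0, 0, 0, -1, 0, 0, 0, 0, -1, 0, 0, 0, 0, -1, 0, 0, 0, 0, -1, 0, 0, 0, 0, -1, 0, 0, 0, 0, -1, 0, 0, 0, 0, -1, 0, 0, 0, 0, -1, 0, 0, 0, 0, -1, 0, 0, 0, 0, -1, 0, 0, 0, 0]'

```text
clock: 10.55
position: [0.6053, 0.2864, 0.1753]
ee_rot: [-0.001, 0.997, 0.081, 0.003]
contact_force: [-3.9, -1.3, 18.5]
width: 0.035
gripper_force: 82.2
```

```bash
python3 - <<'E'
from h import *
f=lambda c,x,y,w,h,k: cv2.resize(c[y:y+h,x:x+w],None,fx=k,fy=k,interpolation=cv2.INTER_CUBIC)
c,K,T=cam("scene"); d,_,_=cam("side"); w,_,_=cam("wrist")
a=np.hstack([f(c,355,140,100,80,3),f(d,285,90,100,80,3)])
save("crop3",np.vstack([a,f(w,160,40,300,160,2)])); print(get_state()["contact_force"])
E
```

```text
[-3.56467668 -1.25377998 17.89896303]
```

View pics/crop3.png

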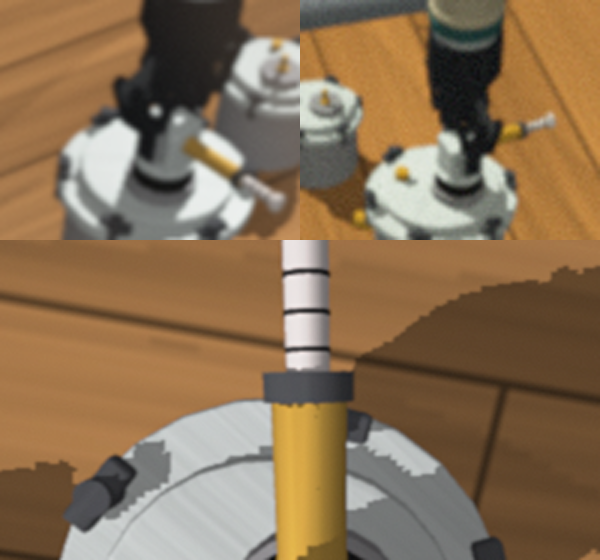

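The rod stands well out with its graduations visible, and the foot is flush on the collar. Now I lift and return to the board.

Request:
send_rows --steps '[-1, 0, 0, -0.5, 0, -1, 0, 0, -1, 0, -1, 0, 0, -1.5, 0, -1, 0, 0, -2, 0, -1, 0, 0, -2, 0, -1, 0, 0, -1, 0, -1, 0, 0, -0.5, 0, -1, 0, 0, 0, 0]'

```text
clock: 11.5
position: [0.6045, 0.2861, 0.2551]
ee_rot: [0.0, 0.997, 0.081, -0.0]
contact_force: [0.2, -0.1, -3.3]
width: 0.0353
gripper_force: 79.8
```

Request:
send_rows --steps '[-1, -0.5, 0.8, 0, 0, -1, -1.3, 2, 0, 0, -1, -2, 3, 0, 0, -1, -2.2, 3.3, 0, 0, -1, -2.2, 3.3, 0, 0, -1, -2.2, 3.3, 0, 0, -1, -2.2, 3.3, 0, 0, -1, -1.6, 2.4, 0, 0, -1, -1.1, 1.6, 0, 0, -1, -0.5, 0.8, 0, 0, -1, 0, 0, 0, 0, -1, 0, 0, 0, 0]'

```text
clock: 12.7
position: [0.4872, 0.0262, 0.255]
ee_rot: [-0.0, 0.997, 0.081, -0.0]
contact_force: [-0.2, 0.0, -2.2]
width: 0.0351
gripper_force: 79.9
```

Request:
send_rows --steps '[-1, 0, 0, 1, 0, -1, 0, 0, 2.5, 0, -1, 0, 0, 3.5, 0, -1, 0, 0, 4, 0, -1, 0, 0, 4, 0, -1, 0, 0, 3, 0, -1, 0, 0, 1.8, 0, -1, 0, 0, 1, 0, -1, 0, 0, 0.5, 0, -1, 0, 0, 0, 0, -1, 0, 0, 0, 0]'

```text
clock: 13.8
position: [0.488, 0.0258, 0.043]
ee_rot: [0.0, 0.997, 0.081, 0.001]
contact_force: [0.5, -0.5, -2.7]
width: 0.0353
gripper_force: 79.9
```

Request:
send_rows --steps '[-1, 0, 0, 0.1, 0, -1, 0, 0, 0.1, 0, -1, 0, 0, 0, 0]'

```text
clock: 14.1
position: [0.4872, 0.0256, 0.0407]
ee_rot: [0.0, 0.997, 0.081, 0.0]
contact_force: [0.5, 0.0, -2.4]
width: 0.0349
gripper_force: 79.9
```

Request:
send_rows --steps '[-1, 0, 0, 0.1, 0, -1, 0, 0, 0.1, 0, -1, 0, 0, 0, 0]'

```text
clock: 14.4
position: [0.4869, 0.0257, 0.0382]
ee_rot: [0.0, 0.997, 0.081, -0.0]
contact_force: [0.4, -0.7, -2.7]
width: 0.0349
gripper_force: 79.9
```

Request:
send_rows --steps '[-1, 0, 0, 0.1, 0, -1, 0, 0, 0, 0]'

```text
clock: 14.6
position: [0.4872, 0.0257, 0.0373]
ee_rot: [0.0, 0.997, 0.081, 0.0]
contact_force: [-0.0, 0.0, -1.0]
width: 0.035
gripper_force: 80.2
```

Request:
send_rows --steps '[-1, 0, 0, 0.05, 0, -1, 0, 0, 0, 0]'

```text
clock: 14.8
position: [0.4872, 0.0257, 0.0373]
ee_rot: [0.0, 0.997, 0.081, 0.0]
contact_force: [-1.5, -0.3, 4.0]
width: 0.0351
gripper_force: 80.7
```

Request:
send_rows --steps '[0, 0, 0, 0, 0, 0.4, 0, 0, 0, 0, 1, 0, 0, 0, 0, 1, 0, 0, 0, 0, 1, 0, 0, 0, 0, 1, 0, 0, 0, 0, 1, 0, 0, 0, 0, 1, 0, 0, 0, 0]'

```text
clock: 15.6
position: [0.4871, 0.0257, 0.0368]
ee_rot: [0.0, 0.997, 0.081, 0.0]
contact_force: [-0.3, 0.1, -1.1]
width: 0.0856
gripper_force: 0.0
```

Request:
send_rows --steps '[1, 0, 0, -1, 0, 1, 0, 0, -2, 0, 1, 0, 0, -3, 0, 1, 0, 0, -4, 0, 1, 0, 0, -4, 0, 1, 0, 0, -4, 0, 1, 0, 0, -2, 0, 1, 0, 0, 0, 0, 1, 0, 0, 0, 0, 1, 0, 0, 0, 0, 1, 0, 0, 0, 0]'

```text
clock: 16.7
position: [0.4861, 0.0258, 0.2353]
ee_rot: [-0.0, 0.997, 0.081, -0.002]
contact_force: [0.0, -0.1, -0.8]
width: 0.0855
gripper_force: 0.0
```

```bash
python3 - <<'E'
from h import *
c,K,T=cam("wrist"); d,_,_=cam("side")
save("fin",np.hstack([c[60:260,200:500],cv2.resize(d[200:300,280:400],None,fx=2,fy=2)]))
E
```

```text
(no output)
```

View pics/fin.png

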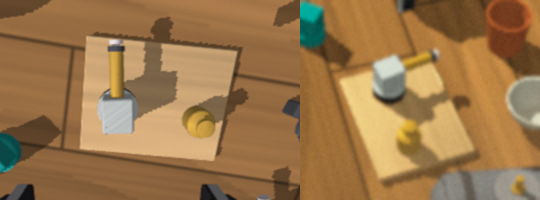

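The gauge stands upright on the board (117,115 in the crop) with its rod back in. The weight at (200,122) has not moved.

```bash
python3 -c "from rig import sign_off; print(sign_off())"
```

```text
the job is handed in; nothing more can be done
None
```

The gauge was pressed fully home on the large pot's valve and held for over a second with its white rod out, then stood upright on the board again; neither the weight nor the tank was touched, and I handed the job in at about 17 s.

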